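# Lay a coffee tray and put the drip filter together on its cup

## Robot

A 6-joint arm with a two-finger parallel gripper is mounted at the origin on a cart in front of the work surface, level with it; the furniture and walls round the work are solid. World frame = base frame: x ahead of the robot, y to its left, z up, the work surface at z = 0. Lengths are in m, angles in degrees, forces in N, time in s.
With the tool pointing down it reaches from about 0.35 to 0.95 m from the base axis. Payload 17.4 kg.
Tool frame: the origin (TCP) lies at the very end of the fingers, on their centre line; the grasp point (between the pads) lies 19 mm behind it; y points along the fingers, x is the direction in which the jaws open and shut, and the axes are right-handed (so a half turn about y gives the same grasp; the last joint's range is limited). The gripper opens to 93 mm and grips with 3 to 60 N. Pads are 15 mm wide; open, the fingers measure 128 mm over their backs; the gripper's body (75 mm by 188 mm) begins 65 mm behind the grasp point.
Start: joints at [61.662, 6.646, 82.598, -0, 90.757, -2.166], TCP at [0.298, 0.606, 0.219] pointing down, gripper open.
Joint ranges: [-162.19, 162.19], [-47.58, 125.68], [4.15, 143.07], [-65.23, 245.23], [0.69, 171.88], [-170.13, 170.13]. Speed limits (degrees/s): [108.29, 108.29, 127.2, 180, 180, 180].

## Interface

Orientations are given as [roll, pitch, yaw] about the fixed x, y, z axes, in that order (R = Rz(yaw) Ry(pitch) Rx(roll)).
In Python, from rig import manip gives the robot as it stands. The module is installed in compiled form; this text tells all that it offers.
- The arm moves only by the shell command python3 -m jog 'ROWS' [OPENING] [FORCE]. ROWS is a JSON object of lists of equal length, an entry for each row: "linear": the shift along the tool's x, y, z in cm, a list of three; "twist": the turn about the tool's y in degrees. A call has 1 to 8 rows; each row is the pose to reach, as a shift and turn from the pose commanded when the call began, along the tool's axes at that moment; what a row does not reach only later rows make up. A row lasts 1/10 s, in which the tool goes at most 50 mm and 8.59 degrees, less where a joint would pass 70% of its speed; a pose out of reach is approached as far as the arm can. A call with a gripper value outside its range is refused whole. OPENING is the gripper's target within -1 to 1 (fully open at 1, half-way at 0, shut at -1), set as the call begins (- or left out, the last holds). The fingers move at their own pace and stop on an object; FORCE is the grip in N (left out, the last holds). Time passes only in rows, so rows that repeat a pose let the fingers close. It gives the time, the measured TCP pose, the force and the opening at its end, in the units of the state.
- manip.read_state(): the state, without advancing time (a new reading comes with each control period).
- manip.grab_frame(name): name is "side" or "top"; returns the picture (480x640x3 uint8, red, green, blue); there is no depth.
- manip.get_calibration(name): a dict with "vfov" (degrees; the focal length in pixels is half the picture's height over the tangent of half this angle, whatever the lens; pixels are square), "cx", "cy" (the principal point, pixels), "camera_from_world" (4x4, takes a point from world to camera coordinates). Camera axes: x right, y up, looking along -z (the intrinsics and any distortion apply to the point x, -y, -z); pixel columns grow to the right and rows downward; lengths in m; the calibration is good to about 2 mm. A picture is of the moment at which its call begins. get_calibration takes no time and is no camera call.
- manip.hand_in(): hands the job in, once; it reports no verdict.
The state is a dict: "t": time; "joint_positions": joint angles; "dq": joint speeds; "effort": joint torques, N m; "tcp_pos": TCP position; "tool_rot": TCP orientation; "wrist_force": force on the tool from outside, world axes, zero at the start; "wrist_torque": the same for the moment, N m; "finger_gap": opening from 0.0 (shut) to 1.0 (fully open).
Only numpy, scipy, OpenCV 4.12 (cv2) and the standard library are available. Lean on these libraries where they do the work, as an engineer would, in place of code of your own. Each camera call takes 0.05 s, during which the arm holds its last target. There are 200 camera calls.

## Task

Lay the coffee tray: stand the blue cup on the cork mat printed with a ring, centred in the ring, then build the steel drip filter on it from the bottom up - the filter seated level on the cup, then the press with its black grip down inside the filter, then the lid on top, fully home. Also lay the brass spoon, before or after, on its outline on the other cork mat, bowl on bowl and handle along handle. Leave the tin and the wooden egg cup where they stand, and never let the cup tip over.

Things in the scene. Friction and masses are not known exactly. Their poses are not given: they have to be found in the camera images.
- cup: Handleless blue ceramic cup, open at the top, loose, about 0.18 kg. 72 mm high; outside diameter 48 mm at the foot, 57 mm at 22 mm height, 61 mm at 50 mm, 62 mm at the rim; the mouth is 54 mm across inside. Origin at the centre of its underside, z up.
- filter: Steel drip filter, loose, 0.11 kg: spigot below (47 mm diameter, 6 mm deep), flange (76 mm diameter, 6 to 9 mm height), above it an open chamber (58 mm outside, 53 mm inside, rim at 46.5 mm height, floor with holes at 10.5 mm). On the cup the spigot enters the mouth (3.5 mm play) and the flange rests on the rim, its origin 66 mm above the cup's. Origin: centre of the spigot's underside, z up.
- press: Steel press, loose, 0.05 kg: a perforated disc (48 mm diameter, 4 mm thick) with an upright black grip in its middle, 10 mm thick along the press's y, 20 mm wide along its x, from 16 to 50 mm height. It drops into the filter's chamber (2.5 mm play) onto its floor; the grip then stands 14 mm out of the chamber. Origin: centre of the disc's underside, z up.
- lid: Steel lid, loose, 0.07 kg, a round stepped hat: rim 71 mm diameter, roof at 30 mm height, pale wooden knob 13 to 17 mm diameter from 30 to 50 mm height. Below, a skirt (64 mm inside, 8 mm deep) goes over the filter's chamber (3 mm play), a ledge rests on its rim, the hollow above takes the press's grip. Home, its origin is 38.5 mm above the filter's. Origin: centre of its lower edge, z up.
- spoon: Brass coffee spoon lying on its back, loose, 0.05 kg, 116 mm long. Origin under the centre of the round bowl (31 mm across, 9 mm high); the handle runs along the spoon's -x to x = -101 mm, 10 mm wide, 5 mm thick, its top at 12 mm height where highest (x = -45 mm), sloping down to the end. Balances at about x = -28 mm.
- tray: Dark wooden serving tray, fixed, 170 mm (its x) by 250 mm (its y); floor 5 mm above the worktop, long sides 13 mm high, ends (y = +125, -125 mm) 26 mm high. Two cork mats lie on it, 58 mm to either side of the middle along its y; which lies on which side varies. Origin at the centre of its underside.
- ring_mat: Round cork mat, fixed on the tray, 92 mm diameter, 3 mm thick, printed with a black ring of 56 mm diameter: the place of the cup. Origin at the centre of its underside, which is 5 mm above the worktop.
- spoon_mat: Rectangular cork mat, fixed on the tray, 142 mm (its x) by 60 mm (its y), 3 mm thick, printed with the spoon's outline along its x: bowl centred at x = +42 mm (the end away from the robot), handle ending at x = -60 mm. Origin at the centre of its underside, 5 mm above the worktop.
- tin: Small round food tin with a green and white paper label, 75 mm diameter, 58 mm high, loose: a bystander to be left alone. Origin at the centre of its underside.
- egg_cup: Turned wooden egg cup, 47 mm diameter, 56 mm high, loose: a bystander to be left alone. Origin at the centre of its underside.
Not all that is in view belongs to the job. What is shaped like the press but green or red is not meant.

How it is judged (in metres and radians):
On the way, in this order (a step that is already met when the one before it is completed fails the run):
1. the cup stands on the ring mat (horizontal distance between cup and ring_mat below 0.012 m and z of cup in the frame of ring_mat between 0 and 0.007 m and angle between cup's own z axis and vertical below 0.08 rad), for 0.2 s.
2. the filter sits on the cup (all of step 1 and horizontal distance between filter and cup below 0.006 m and z of filter in the frame of cup between 0.063 and 0.07 m and angle between filter's own z axis and vertical below 0.08 rad), for 0.2 s.
3. the press lies inside the filter (all of step 2 and horizontal distance between press and filter below 0.006 m and z of press in the frame of filter between 0.007 and 0.0145 m and angle between press's own z axis and vertical below 0.1 rad), for 0.2 s.
4. the lid is home on the filter (all of step 3 and horizontal distance between lid and filter below 0.006 m and z of lid in the frame of filter between 0.0345 and 0.0425 m and angle between lid's own z axis and vertical below 0.08 rad), for 0.2 s.
At the end, for the whole second after the job is handed in: Cup upright within 12 mm of the ring's centre; filter seated on the cup, press flat inside it, lid home, each level and within 6 mm of the axis; spoon on its outline within 12 mm across, 15 mm along, about 15 degrees, bowl on bowl; all released and at rest, tin and egg cup not moved (all of step 4 and x of spoon in the frame of spoon_mat between 0.027 and 0.057 m and y of spoon in the frame of spoon_mat between -0.012 and 0.012 m and z of spoon in the frame of spoon_mat between 0 and 0.008 m and x of spoon_mat in the frame of spoon between -0.057 and -0.027 m and y of spoon_mat in the frame of spoon between -0.012 and 0.012 m and linear speed of each of cup, filter, press, lid, spoon below 0.02 m/s); the robot touches nothing.
It fails at once if the cup tips over (angle between cup's own z axis and vertical above 0.7 rad).
It fails at once if the tin is moved (distance of tin from where it was at the start of the episode above 0.03 m).
It fails at once if the egg cup is moved (distance of egg_cup from where it was at the start of the episode above 0.03 m).
It also fails if it takes over 131 s, if anything falls off the work surface, if the arm or the gripper's body presses on something with over 40 N, if the wrist force passes 120 N, or if a joint passes its speed limit or range.

## Working session

There is one attempt and no reset: what is moved stays moved. The work goes in short steps, Python scripts to look and compute and a shell command to move; the robot and the scene stay as the last step left them, time stands still between calls to the robot, and variables do not carry over. Pictures are saved under pics/ and viewed, about 12 in all and at most 16, crops included, and the job is handed in when it is done.

```bash
mkdir -p pics; python3 - <<'E'
from rig import manip
import cv2,json
for n in("side","top"):
    f=manip.grab_frame(n);cv2.imwrite(f"pics/{n}0.png",f[:,:,::-1])
    c=manip.get_calibration(n);print(n,{k:(v.tolist() if hasattr(v,'tolist') else v) for k,v in c.items()})
print(manip.read_state())
E
```

```text
side {'vfov': 47.13553272469207, 'cx': 320.28176403056193, 'cy': 229.16146223173214, 'camera_from_world': [[0.9880990420044884, 0.15327385947166758, -0.012938593141127443, -0.5159589306791599], [-0.1212730290469788, 0.8280134679735545, 0.5474363426739024, 0.049553554284308694], [0.09462101043416714, -0.5393522233726928, 0.8367472996833333, -1.3298590724681079], [0.0, 0.0, 0.0, 1.0]]}
top {'vfov': 45.03972718923711, 'cx': 318.36340424474935, 'cy': 247.06281046906508, 'camera_from_world': [[-0.4115566516852966, -0.9113349498991167, -0.009472673643830597, 0.21604434125417168], [0.8313427611846032, -0.37965114931586985, 0.40587463366056686, -0.45972089178353276], [-0.37348405036834936, 0.15916536657047647, 0.9138796694340774, -1.419646264938822], [0.0, 0.0, 0.0, 1.0]]}
{'t': 0.1, 'joint_positions': array([ 6.16617565e+01,  6.67264448e+00,  8.26283513e+01,  3.03945269e-04,
        9.07569950e+01, -2.16653446e+00]), 'dq': array([ 0.01946495,  0.00766424, -0.08267447,  0.06571488, -0.07520358,
       -0.00393723]), 'effort': array([ 2.44834300e-03, -7.22884655e+01, -6.23865795e+01,  7.82106095e-02,
        2.27619748e-02, -7.69657004e-05]), 'tcp_pos': array([0.29765516, 0.60564702, 0.21800274]), 'tool_rot': array([-8.99975040e+01,  5.79379158e-02,  6.38282961e+01]), 'wrist_force': array([-0.12489637,  0.88902113, -0.14953927]), 'wrist_torque': array([ 0.02768261,  0.02811902, -0.03981146]), 'finger_gap': 1.0011627746947973}
```

View pics/top0.png

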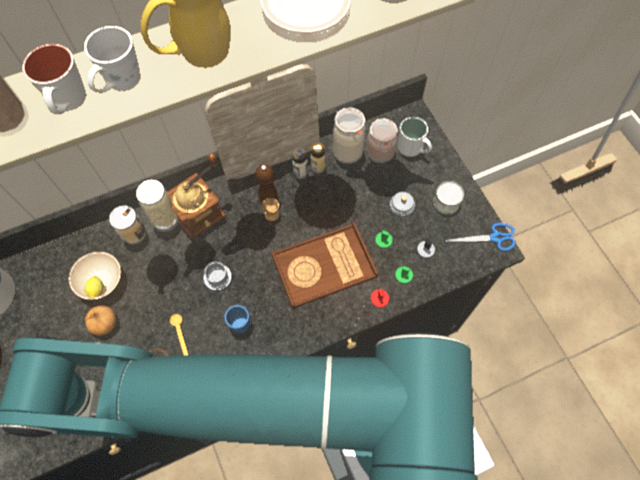

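View pics/side0.png

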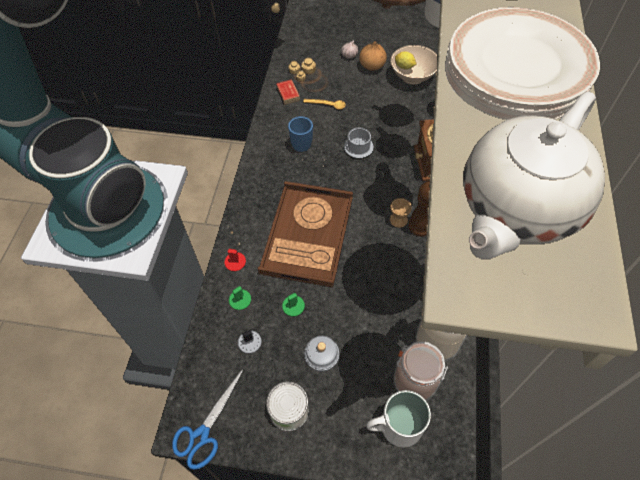

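The top view shows the cup at (237,320), the filter (217,277), the lid (403,203), the press with its black grip (427,249), the spoon bowl (177,320), the tray (325,264), the tin (449,197) and the egg cup (271,210). The side view shows the same objects. I'll take enlarged crops and work out positions.

```bash
cat > h.py <<'E'
from rig import manip
import numpy as np, cv2
C={n:manip.get_calibration(n) for n in("side","top")}
def fk(n):
    c=C[n];return 240/np.tan(np.radians(c["vfov"]/2)),c["cx"],c["cy"],np.array(c["camera_from_world"])
def proj(n,P):
    f,cx,cy,M=fk(n);p=M[:3,:3]@np.array(P,float)+M[:3,3];return np.array([cx+f*p[0]/-p[2],cy-f*p[1]/-p[2]])
def ray(n,u,v):
    f,cx,cy,M=fk(n);R=M[:3,:3];return -R.T@M[:3,3],R.T@np.array([(u-cx)/f,-(v-cy)/f,-1])
def onz(n,u,v,z):
    o,d=ray(n,u,v);return o+d*(z-o[2])/d[2]
def tri(a,b):   # a: side px, b: top px
    o1,d1=ray("side",*a);o2,d2=ray("top",*b)
    s,t=np.linalg.lstsq(np.c_[d1,-d2],o2-o1,rcond=None)[0];p,q=o1+s*d1,o2+t*d2
    return (p+q)/2,np.linalg.norm(p-q)
def go(x,y,yaw=None,z=None):
    "shift in tool cm + twist to reach world x,y(,z),yaw"
    s=manip.read_state();y0=s["tool_rot"][2];a=np.radians(y0);p=s["tcp_pos"]
    dx,dy=x-p[0],y-p[1]
    return np.round([100*(dx*np.cos(a)+dy*np.sin(a)),0 if z is None else 100*(p[2]-z),100*(-dx*np.sin(a)+dy*np.cos(a)),0 if yaw is None else y0-yaw],2)
def crop(n,x,y,w,h,k,name,img=None):
    f=manip.grab_frame(n) if img is None else img
    g=cv2.resize(f[y:y+h,x:x+w],None,fx=k,fy=k,interpolation=cv2.INTER_CUBIC);cv2.imwrite(f"pics/{name}.png",g[:,:,::-1])
E
python3 - <<'E'
from h import *
np.set_printoptions(precision=4,suppress=True)
for k,a,b in [("cup",(301,122),(237,313)),("filt",(359,134),(217,270)),("lidknob",(321,347),(404,199)),("press",(249,335),(428,244)),("bowl",(340,104),(177,320)),("eggcup",(400,206),(271,203)),("ring",(312.5,212),(304.5,271)),("tin",(288,394),(450,190))]:
    print(k,*tri(a,b),onz("side",*a,0.01),onz("top",*b,0.01))
t=cv2.imread("pics/top0.png")[:,:,::-1];s=cv2.imread("pics/side0.png")[:,:,::-1]
crop("top",160,180,200,150,4,"ctop",t)
crop("side",225,80,200,150,4,"cside",s)
crop("side",215,230,200,150,4,"cside2",s)
E
```

```text
cup [0.4331 0.2664 0.0859] 0.0013756279473655236 [0.4177 0.3393 0.01  ] [0.4591 0.2671 0.01  ]
filt [0.5772 0.2728 0.0576] 0.0028981659940119004 [0.5754 0.3184 0.01  ] [0.5969 0.2729 0.01  ]
lidknob [ 0.5676 -0.2852  0.0399] 0.0016709773508453473 [ 0.5662 -0.2734  0.01  ] [ 0.5798 -0.2967  0.01  ]
press [ 0.4189 -0.2806  0.0353] 0.0040007212645790805 [ 0.4151 -0.2698  0.01  ] [ 0.4255 -0.291   0.01  ]
bowl [0.5096 0.4201 0.0087] 0.0044026621663676305 [0.5115 0.4205 0.01  ] [0.507  0.4189 0.01  ]
eggcup [0.6973 0.0646 0.0638] 0.0038714139123425975 [0.6986 0.1025 0.01  ] [0.728  0.0584 0.01  ]
ring [0.4948 0.0554 0.0095] 0.0004136168426486479 [0.4951 0.0552 0.01  ] [0.4945 0.0553 0.01  ]
tin [ 0.5236 -0.3986  0.0799] 0.004665904546710233 [ 0.5174 -0.3775  0.01  ] [ 0.5506 -0.4321  0.01  ]
```

View pics/ctop.png

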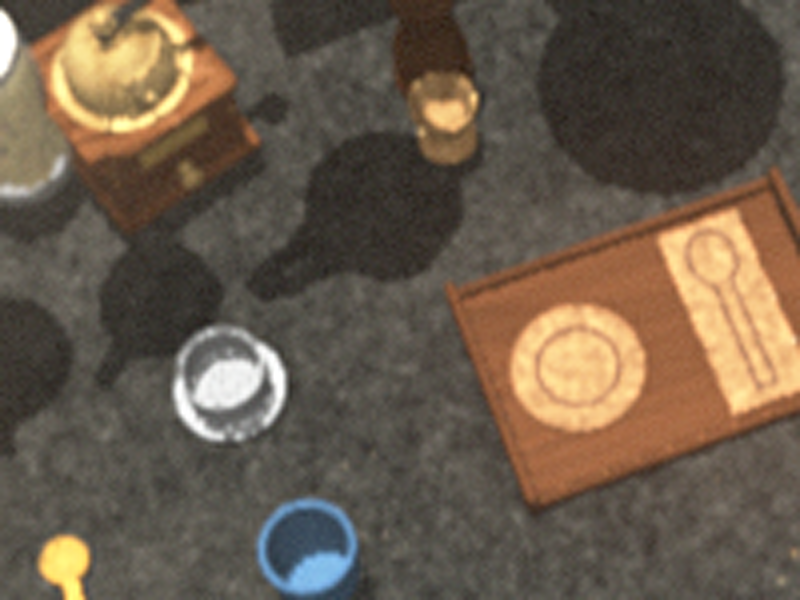

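View pics/cside.png

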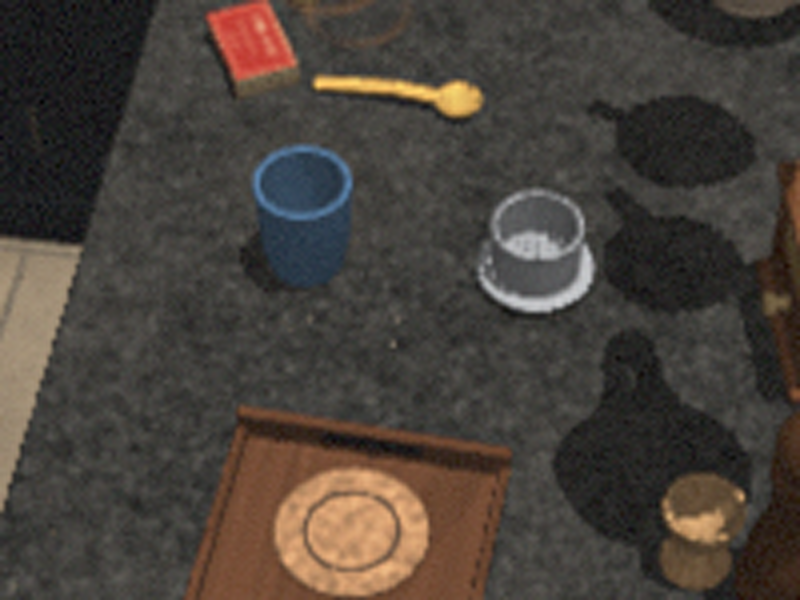

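View pics/cside2.png

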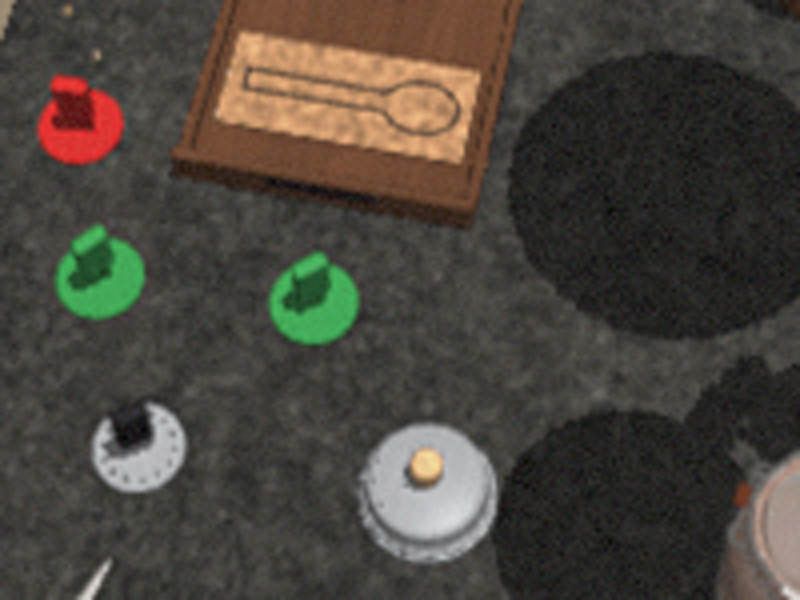

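```bash
python3 - <<'E'
from h import *
np.set_printoptions(precision=4,suppress=True)
ct=lambda u,v:(160+u/4,180+v/4)
cs=lambda u,v:(225+u/4,80+v/4)
c2=lambda u,v:(215+u/4,230+v/4)
for k,a,b,z in [("cup rim",cs(303,183),ct(308,546),.072),("filt rim",cs(537,229),ct(222,366),.0465),("ring",cs(352,530),ct(578,364),.008),("mbowl",c2(424,108),ct(714,256),.008),("mhandle",c2(245,79),ct(768,385),.008),("bowl",cs(461,99),ct(64,558),.009),("eggrim",cs(706,510),ct(444,100),.056),("knob",c2(426,460),(404,199),.05),("gript",c2(130,411),(428,244),.05)]:
    print(k,*tri(a,b),onz("side",*a,z)[:2],onz("top",*b,z)[:2])
print("handle end",onz("side",*cs(315,83),.005),"disc",onz("side",*c2(139,447),.004),"grip edge",onz("side",*c2(110,410),.05),onz("side",*c2(148,403),.05))
E
```

```text
cup rim [0.4308 0.2701 0.0684] 0.0019341936130663879 [0.4323 0.2675] [0.4287 0.2696]
filt rim [0.5796 0.2773 0.0426] 0.0008285664604660082 [0.5795 0.2734] [0.5783 0.2775]
ring [0.4958 0.0553 0.0076] 0.0009238073801457763 [0.4962 0.0553] [0.4952 0.0551]
mbowl [ 0.5321 -0.0635  0.0073] 0.003773264247680058 [ 0.5336 -0.0627] [ 0.5301 -0.0642]
mhandle [ 0.4289 -0.0571  0.0047] 0.0012583935063000538 [ 0.4301 -0.0587] [ 0.4273 -0.0568]
bowl [0.5116 0.4216 0.0058] 0.0011634366976222819 [0.5124 0.4188] [0.5098 0.421 ]
eggrim [0.6995 0.0666 0.0534] 0.001103142812749163 [0.6998 0.0652] [0.6976 0.0668]
knob [ 0.5672 -0.2832  0.0437] 0.0042924776582413116 [ 0.5694 -0.2843] [ 0.5625 -0.2819]
gript [ 0.4165 -0.2786  0.0416] 0.0031946504965018724 [ 0.4196 -0.2809] [ 0.4124 -0.2764]
handle end [0.4104 0.4242 0.005 ] disc [ 0.4187 -0.2817  0.004 ] grip edge [ 0.4096 -0.2818  0.05  ] [ 0.4275 -0.2754  0.05  ]
```

```bash
python3 -c "
from h import *
print(go(.473,.4218,88,.10))"
```

```text
[ -8.77  11.8  -23.85 -24.17]
```

```bash
python3 -m jog '{"linear":[[-3,3,-8],[-6,7,-16],[-8.8,11.8,-23.9],[-8.8,11.8,-23.9],[-8.8,11.8,-23.9],[-8.8,11.8,-23.9],[-8.8,11.8,-23.9],[-8.8,11.8,-23.9]],"twist":[-8,-16,-24.2,-24.2,-24.2,-24.2,-24.2,-24.2]}' -0.2 15
python3 - <<'E'
from h import *
print(manip.read_state()["tcp_pos"],go(.473,.4218,88,.003))
f=manip.grab_frame("side");crop("side",270,50,120,90,6,"s1",f)
E
```

```text
t: 0.9
tcp_pos: [0.4734, 0.4212, 0.1004]
tool_rot: [-90.0, 0.0, 88.0]
wrist_force: [0.7, 0.1, 0.1]
finger_gap: 0.408
[0.47343848 0.4211721  0.10043469] [ 0.06  9.74  0.05 -0.04]
```

View pics/s1.png

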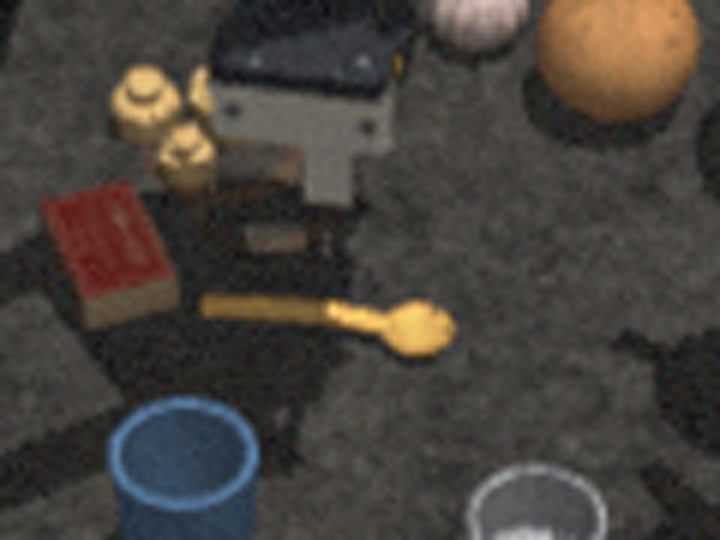

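The fingers hang over the spoon's handle (pads around column 328, row 200 of the crop). I'll descend and grip.

```bash
python3 -m jog '{"linear":[[0,4,0],[0,7,0],[0,8.5,0],[0.05,9.7,0],[0.05,9.7,0],[0.05,9.7,0]],"twist":[0,0,0,0,0,0]}' ; python3 -m jog '{"linear":[[0,0,0],[0,0,0],[0,0,0],[0,0,0],[0,0,0],[0,0,0]],"twist":[0,0,0,0,0,0]}' -1 20; python3 -m jog '{"linear":[[0,-2,0],[0,-6,0],[0,-10,0],[0,-10,0]],"twist":[0,0,0,0]}'
python3 - <<'E'
from h import *
crop("side",270,20,120,120,5,"s2")
print(go(.4936,-.0615,87))
E
```

```text
t: 1.55
tcp_pos: [0.4738, 0.4226, 0.0049]
tool_rot: [-90.1, -0.1, 88.0]
wrist_force: [-0.4, 0.1, 1.0]
finger_gap: 0.399
t: 2.15
tcp_pos: [0.4736, 0.4221, 0.004]
tool_rot: [-90.0, -0.0, 88.0]
wrist_force: [-1.1, -0.4, 3.5]
finger_gap: 0.104
t: 2.55
tcp_pos: [0.4751, 0.4232, 0.1096]
tool_rot: [-90.3, -0.3, 88.0]
wrist_force: [1.0, 0.5, -0.8]
finger_gap: 0.102
[-48.31   0.    -3.59   1.03]
```

View pics/s2.png

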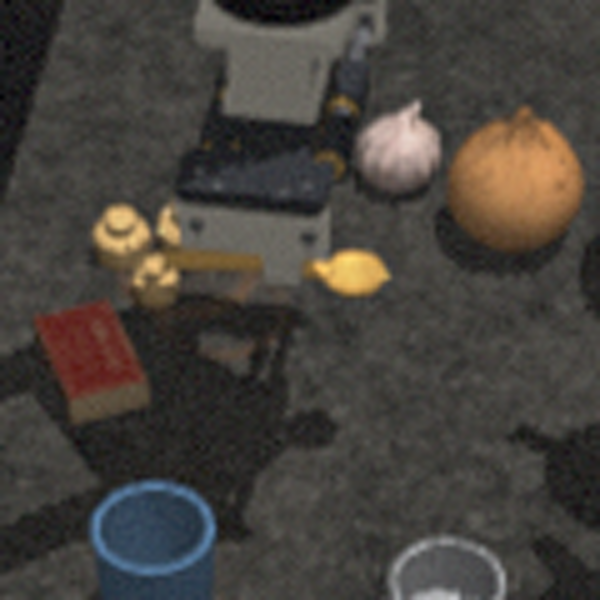

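The spoon is held level by the handle (gap 9.5 mm, bowl at crop (355,270)). Carry it to the mat.

```bash
python3 -m jog '{"linear":[[-4,-2,0],[-8,-3,0],[-13,-3,-1],[-18,-3,-2],[-23,-3,-2],[-28,-3,-3],[-33,-3,-3],[-38,-3,-3.6]],"twist":[0,0,0,0,0,0,0.5,1]}'; python3 -m jog '{"linear":[[-4,0,0],[-7.5,0,0],[-10,0,0],[-10.3,0,0],[-10.3,0,0],[-10.3,0,0]],"twist":[0,0,0,0,0,0]}'
python3 -c "
from h import *
print(go(.4936,-.0615,87,.012))"
```

```text
t: 3.4
tcp_pos: [0.495, 0.0421, 0.1323]
tool_rot: [-89.9, 0.0, 87.0]
wrist_force: [1.2, 0.1, -1.1]
finger_gap: 0.102
t: 4.0
tcp_pos: [0.4906, -0.0581, 0.1329]
tool_rot: [-89.9, -0.0, 87.0]
wrist_force: [0.4, 0.6, -1.3]
finger_gap: 0.1
[-0.32 12.09 -0.32  0.05]
```

```bash
python3 -m jog '{"linear":[[-0.3,4,-0.3],[-0.3,7.5,-0.3],[-0.3,9,-0.3],[-0.3,9,-0.3],[-0.3,9,-0.3]],"twist":[0,0,0,0,0]}'
python3 - <<'E'
from h import *
print(go(.4936,-.0615,87,.012))
crop("side",250,200,120,90,6,"s3")
E
```

```text
t: 4.5
tcp_pos: [0.4942, -0.0616, 0.0449]
tool_rot: [-90.1, 0.0, 87.1]
wrist_force: [0.7, 0.0, 0.7]
finger_gap: 0.108
[0.   3.29 0.06 0.07]
```

View pics/s3.png

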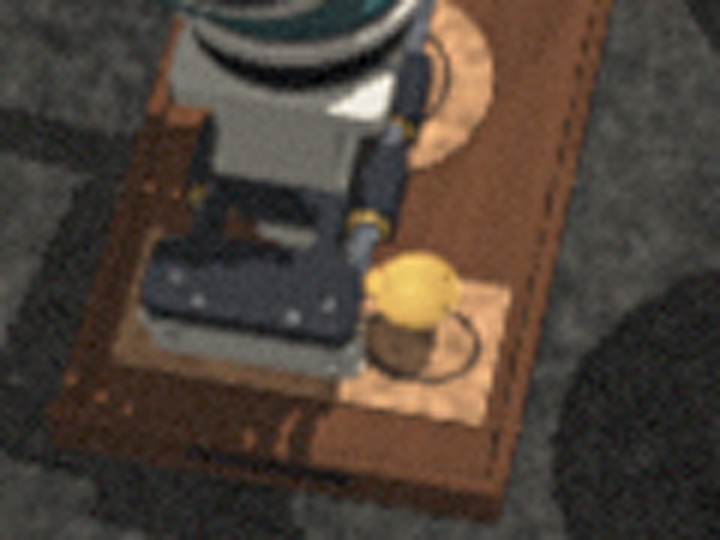

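```bash
python3 -c "
from h import *
print(onz('side',319,248.5,.046),onz('side',250+425/6,200+343/6,.008))"
python3 -m jog '{"linear":[[0,1.5,0],[0,2.5,0],[0,3.1,0],[0,3.3,0],[0,3.3,0],[0,3.3,0]],"twist":[0,0,0,0,0,0]}'
```

```text
[ 0.52984019 -0.06388517  0.046     ] [ 0.53333312 -0.06316638  0.008     ]
t: 5.15
tcp_pos: [0.4935, -0.0619, 0.0111]
tool_rot: [-90.0, -0.0, 87.0]
wrist_force: [-7.4, 1.2, 12.1]
finger_gap: 0.103
```

```bash
python3 -m jog '{"linear":[[0,-0.1,0],[0,-0.1,0],[0,-0.1,0],[0,-1.5,0],[0,-5,0],[0,-10,0],[0,-10,0]],"twist":[0,0,0,0,0,0,0]}' -0.4; python3 - <<'E'
from h import *
print(go(.4305,.2685,87,.13))
E
```

```text
t: 5.85
tcp_pos: [0.4961, -0.0624, 0.1181]
tool_rot: [-90.5, 0.1, 87.0]
wrist_force: [1.1, 0.1, -0.2]
finger_gap: 0.303
[ 3.271e+01 -1.190e+00  8.270e+00  3.000e-02]
```

```bash
python3 -m jog '{"linear":[[4,-1.2,1],[8.5,-1.2,2],[13.3,-1.2,3],[18,-1.2,5],[22.5,-1.2,6],[27,-1.2,7],[31,-1.2,8],[32.7,-1.2,8.2]],"twist":[0,0,0,0,0,0,0,0]}' 1; python3 -m jog '{"linear":[[0,0,0],[0,0,0],[0,0,0]],"twist":[0,0,0]}'
python3 - <<'E'
from h import *
print(go(.4305,.2685,87,.031))
f=manip.grab_frame("side");a=f[90:170,260:350];b=f[215:295,260:350]
g=np.hstack([cv2.resize(x,None,fx=4.4,fy=4.4,interpolation=2) for x in(a,b)]);cv2.imwrite("pics/s4.png",g[:,:,::-1])
E
```

```text
t: 6.65
tcp_pos: [0.4276, 0.2718, 0.1233]
tool_rot: [-90.0, -0.0, 87.2]
wrist_force: [1.2, -0.1, 0.2]
finger_gap: 0.939
t: 6.95
tcp_pos: [0.4289, 0.268, 0.1229]
tool_rot: [-90.0, 0.0, 87.0]
wrist_force: [0.1, -0.1, -0.7]
finger_gap: 0.998
[ 0.06  9.19 -0.16 -0.02]
```

View pics/s4.png

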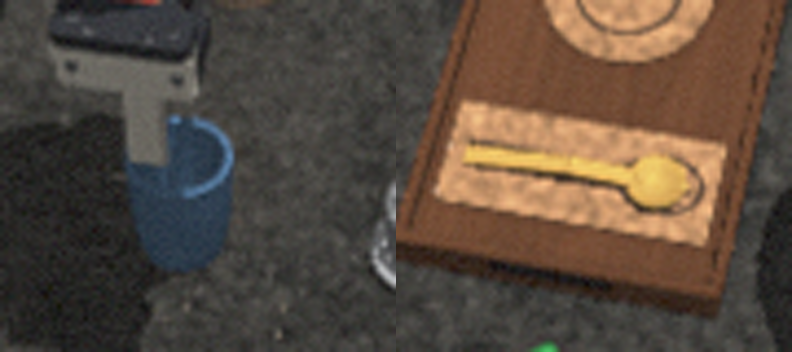

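Spoon lies on its outline (bowl about 5 mm short along, within tolerance). Check the finger projection against the cup axis.

```bash
python3 -c "
from h import *
print(proj('side',(.4289,.222,.1229)),proj('side',(.4305,.2685,.072)), 260+147/4.4, 90+163/4.4, 260+181/4.4, 90+155/4.4)"
```

```text
[295.12398288 124.43105142] [300.11202686 125.3957067 ] 293.4090909090909 127.04545454545453 301.1363636363636 125.22727272727272
```

```bash
python3 -m jog '{"linear":[[0.1,3,-0.2],[0.1,6,-0.2],[0.1,8,-0.2],[0.1,9.2,-0.2],[0.1,9.2,-0.2],[0.1,9.2,-0.2]],"twist":[0,0,0,0,0,0]}' ; python3 -m jog '{"linear":[[0,0,0],[0,0,0],[0,0,0],[0,0,0],[0,0,0]],"twist":[0,0,0,0,0]}' -1 20; python3 -m jog '{"linear":[[0,-1,0],[0,-3,0],[0,-6,0],[0,-6,0]],"twist":[0,0,0,0]}'
python3 - <<'E'
from h import *
print(go(.4957,.0553,87,.12))
E
```

```text
t: 7.6
tcp_pos: [0.4312, 0.2696, 0.0316]
tool_rot: [-90.0, -0.0, 87.0]
wrist_force: [0.3, 0.2, 0.3]
finger_gap: 1.003
t: 8.1
tcp_pos: [0.4308, 0.27, 0.0309]
tool_rot: [-90.0, -0.0, 87.0]
wrist_force: [0.9, 2.6, 0.2]
finger_gap: 0.661
t: 8.5
tcp_pos: [0.4321, 0.2705, 0.095]
tool_rot: [-90.3, -0.1, 87.0]
wrist_force: [0.4, 0.8, -1.1]
finger_gap: 0.661
[-21.16  -2.5   -7.47   0.03]
```

```bash
python3 -m jog '{"linear":[[-3,-1,-1],[-7,-1,-2.5],[-11,-1,-4],[-15,-1,-5.5],[-18.5,-1,-6.6],[-21,-1,-7.4],[-21.2,-1,-7.5],[-21.2,-1,-7.5]],"twist":[0,0,0,0,0,0,0,0]}'; python3 -m jog '{"linear":[[0,3,0],[0,3.5,0],[0,3.5,0],[0,3.5,0]],"twist":[0,0,0,0]}'
python3 - <<'E'
from h import *
print(go(.4957,.0553,87,.04))
f=manip.grab_frame("side");a=f[150:250,260:370];b=manip.grab_frame("top")[220:320,250:360]
g=np.hstack([cv2.resize(x,None,fx=3.6,fy=3.6,interpolation=2) for x in(a,b)]);cv2.imwrite("pics/s5.png",g[:,:,::-1])
E
```

```text
t: 9.3
tcp_pos: [0.4945, 0.0537, 0.1003]
tool_rot: [-90.0, -0.0, 86.9]
wrist_force: [0.4, 0.4, -1.4]
finger_gap: 0.661
t: 9.7
tcp_pos: [0.4948, 0.0547, 0.0665]
tool_rot: [-90.0, -0.0, 87.1]
wrist_force: [0.6, 1.1, -1.4]
finger_gap: 0.662
[ 0.06  2.65 -0.09  0.07]
```

View pics/s5.png

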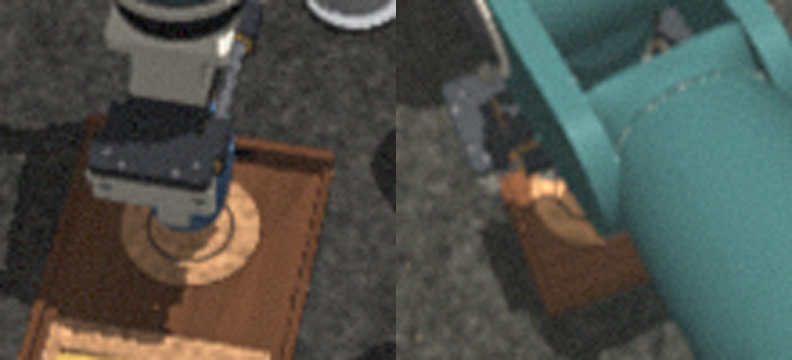

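The cup hangs over the ring. Set it down and release.

```bash
python3 -m jog '{"linear":[[0,1.5,-0.1],[0,2.3,-0.1],[0,2.7,-0.1],[0,2.7,-0.1],[0,2.7,-0.1]],"twist":[0,0,0,0,0]}'; python3 -m jog '{"linear":[[0,0,0],[0,0,0],[0,0,0],[0,0,0],[0,-2,0],[0,-6,0],[0,-10,0]],"twist":[0,0,0,0,0,0,0]}' 1
python3 - <<'E'
from h import *
print(go(.579,.2755,87,.12))
E
```

```text
t: 10.3
tcp_pos: [0.4956, 0.0542, 0.0384]
tool_rot: [-90.0, -0.0, 87.0]
wrist_force: [0.1, 2.2, -0.6]
finger_gap: 0.661
t: 11.0
tcp_pos: [0.4951, 0.054, 0.1395]
tool_rot: [-89.9, 0.0, 87.0]
wrist_force: [0.7, -0.0, -0.1]
finger_gap: 0.997
[ 2.255e+01  1.950e+00 -7.230e+00  2.000e-02]
```

```bash
python3 -m jog '{"linear":[[4,0,-1],[8.5,0,-2.5],[13,0,-4],[17,0,-5.5],[20.5,0,-6.6],[22.6,1,-7.2],[22.6,1,-7.2],[22.6,1,-7.2]],"twist":[0,0,0,0,0,0,0,0]}'
python3 - <<'E'
from h import *
print(go(.579,.2755,87,.015))
f=manip.grab_frame("side");a=f[100:190,320:410];b=f[165:255,265:355]
g=np.hstack([cv2.resize(x,None,fx=4.4,fy=4.4,interpolation=2) for x in(a,b)]);cv2.imwrite("pics/s6.png",g[:,:,::-1])
E
```

```text
t: 11.8
tcp_pos: [0.579, 0.276, 0.1281]
tool_rot: [-89.9, 0.0, 87.1]
wrist_force: [-0.2, -0.9, -0.4]
finger_gap: 0.996
[-0.05 11.31 -0.    0.06]
```

View pics/s6.png

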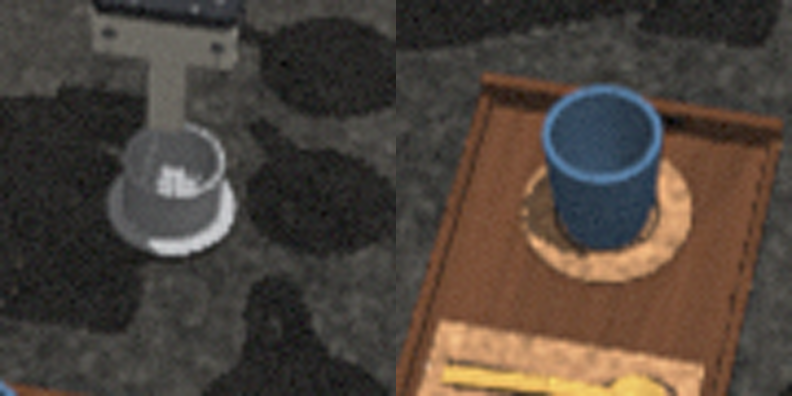

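```bash
python3 -c "
from h import *
print(onz('side',312,195.5,.08),onz('side',359.5,136.8,.0465))"
```

```text
[0.49622677 0.05185592 0.08      ] [0.57999103 0.27503851 0.0465    ]
```

```bash
python3 -m jog '{"linear":[[0,4,0],[0,8,0],[0,10.3,0],[0,11.3,0],[0,11.3,0],[0,11.3,0]],"twist":[0,0,0,0,0,0]}' ; python3 -m jog '{"linear":[[0,0,0],[0,0,0],[0,0,0],[0,0,0],[0,0,0]],"twist":[0,0,0,0,0]}' -1 15; python3 -m jog '{"linear":[[0,-2,0],[0,-6,0],[0,-10,0],[0,-12,0],[0,-12,0]],"twist":[0,0,0,0,0]}'
```

```text
t: 12.45
tcp_pos: [0.58, 0.276, 0.0174]
tool_rot: [-90.1, -0.0, 87.0]
wrist_force: [0.0, -0.6, 1.0]
finger_gap: 0.998
t: 12.95
tcp_pos: [0.5794, 0.2763, 0.016]
tool_rot: [-90.0, -0.0, 87.0]
wrist_force: [-0.3, 0.7, 3.2]
finger_gap: 0.636
t: 13.45
tcp_pos: [0.5803, 0.2765, 0.1392]
tool_rot: [-90.2, -0.1, 87.0]
wrist_force: [-0.7, 0.1, -1.1]
finger_gap: 0.631
```

```bash
python3 -c "
from h import *
print(go(.4956,.0541,87,.12))"
```

```text
[-22.65   1.92   7.31   0.03]
```

```bash
python3 -m jog '{"linear":[[-3,0,1],[-7,0,2.5],[-11,0,4],[-15,0,5.5],[-19,0,6.6],[-22,0,7.3],[-22.65,0,7.3],[-22.65,0,7.3]],"twist":[0,0,0,0,0,0,0,0]}'; python3 -m jog '{"linear":[[0,1.5,0],[0,2.5,0],[0,2.8,0],[0,2.8,0],[0,2.8,0]],"twist":[0,0,0,0,0]}'
python3 - <<'E'
from h import *
print(go(.4956,.0541,87,.09))
f=manip.grab_frame("side");crop("side",260,130,120,100,6,"s7",f)
E
```

```text
t: 14.25
tcp_pos: [0.4943, 0.053, 0.1347]
tool_rot: [-89.9, 0.0, 86.9]
wrist_force: [0.1, 0.5, -2.0]
finger_gap: 0.633
t: 14.75
tcp_pos: [0.4947, 0.054, 0.1077]
tool_rot: [-90.0, -0.0, 87.1]
wrist_force: [0.0, -0.6, -0.7]
finger_gap: 0.632
[ 0.01  1.77 -0.09  0.06]
```

View pics/s7.png

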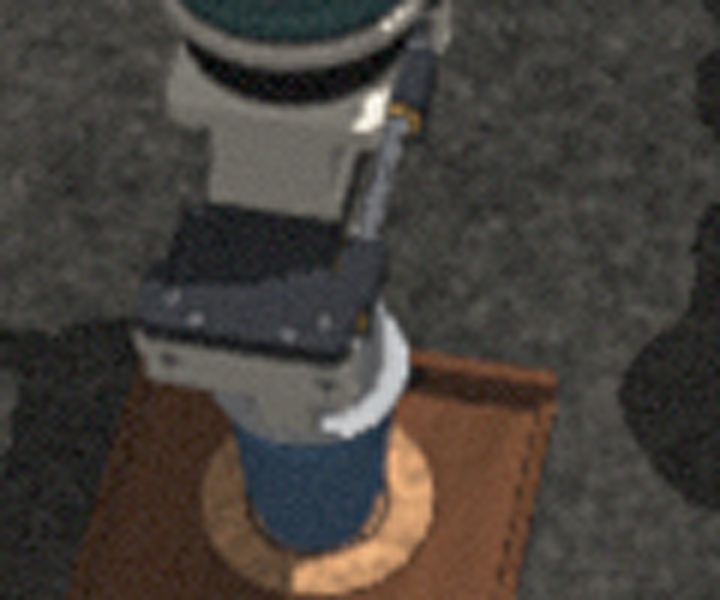

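The flange (213..410) is centred over the cup (235..390). Lower it gently.

```bash
python3 -m jog '{"linear":[[0,0.6,-0.1],[0,1.1,-0.1],[0,1.3,-0.1],[0,1.3,-0.1],[0,1.3,-0.1]],"twist":[0,0,0,0,0]}';python3 -m jog '{"linear":[[0,0.2,0],[0,0.4,0],[0,0.4,0]],"twist":[0,0,0]}'
```

```text
t: 15.3
tcp_pos: [0.4956, 0.0536, 0.0947]
tool_rot: [-90.0, 0.0, 87.0]
wrist_force: [-0.4, -0.3, -0.8]
finger_gap: 0.634
t: 15.6
tcp_pos: [0.4954, 0.0536, 0.0903]
tool_rot: [-90.0, 0.0, 87.0]
wrist_force: [-0.4, -0.3, -0.8]
finger_gap: 0.629
```

Spigot is in, with no contact force. Release, rise, go to the press.

```bash
python3 -m jog '{"linear":[[0,0,0],[0,0,0],[0,0,0],[0,0,0],[0,-2,0],[0,-6,0],[0,-8,0],[0,-8,0]],"twist":[0,0,0,0,0,0,0,0]}' 1
python3 - <<'E'
from h import *
print(go(.4185,-.280,110,.12))
E
```

```text
t: 16.4
tcp_pos: [0.4967, 0.0537, 0.1739]
tool_rot: [-90.3, -0.0, 87.0]
wrist_force: [1.4, -0.0, 0.8]
finger_gap: 0.999
[-33.73   5.39   6.08 -22.97]
```

```bash
python3 -m jog '{"linear":[[-4,0,1],[-8.5,0,2],[-13.2,0,3],[-18,0,4],[-22.7,1,5],[-27.5,3,6],[-32,4.5,6],[-33.7,5.4,6.1]],"twist":[0,-4,-8,-12,-16,-20,-23,-23]}' -0.3; python3 -m jog '{"linear":[[0,0,0],[0,0,0],[0,0,0]],"twist":[0,0,0]}'
python3 - <<'E'
from h import *
print(manip.read_state()["tcp_pos"],go(.4185,-.280,110,.1))
f=manip.grab_frame("side");a=f[290:370,200:290];b=f[140:220,270:360]
g=np.hstack([cv2.resize(x,None,fx=4.4,fy=4.4,interpolation=2) for x in(a,b)]);cv2.imwrite("pics/s8.png",g[:,:,::-1])
E
```

```text
t: 17.2
tcp_pos: [0.4156, -0.2826, 0.1143]
tool_rot: [-89.9, -0.1, 110.0]
wrist_force: [0.2, 1.4, 1.0]
finger_gap: 0.375
t: 17.5
tcp_pos: [0.4175, -0.2789, 0.1169]
tool_rot: [-90.0, 0.0, 110.1]
wrist_force: [1.0, 0.6, -0.4]
finger_gap: 0.349
[ 0.4175246  -0.27888566  0.11693735] [-0.14  1.69 -0.05  0.07]
```

View pics/s8.png

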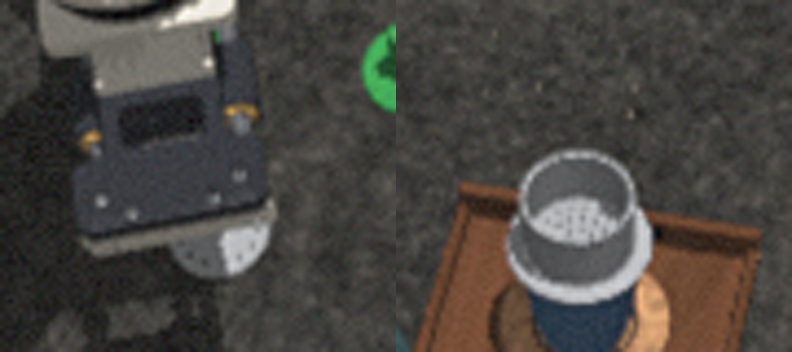

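The filter sits level on the cup. The gripper hides the press grip, so I'll descend and grasp it.

```bash
python3 -m jog '{"linear":[[-0.1,4,0],[-0.1,7,0],[-0.1,8.5,0],[-0.1,8.5,0],[-0.1,8.5,0]],"twist":[0,0,0,0,0]}' ; python3 -m jog '{"linear":[[0,0,0],[0,0,0],[0,0,0],[0,0,0],[0,0,0]],"twist":[0,0,0,0,0]}' -1 15; python3 -m jog '{"linear":[[0,-2,0],[0,-6,0],[0,-10,0],[0,-10,0],[0,-10,0]],"twist":[0,0,0,0,0]}'
python3 - <<'E'
from h import *
f=manip.grab_frame("side");crop("side",200,270,100,90,8,"s9",f)
t=manip.grab_frame("top");g=np.hstack([cv2.resize(x,None,fx=5,fy=5,interpolation=2) for x in(f[270:350,210:290],t[180:260,380:460])]);cv2.imwrite("pics/s9.png",g[:,:,::-1])
E
```

```text
t: 18.05
tcp_pos: [0.4182, -0.2808, 0.033]
tool_rot: [-90.0, 0.1, 110.1]
wrist_force: [0.5, 0.2, 0.8]
finger_gap: 0.353
t: 18.55
tcp_pos: [0.4178, -0.2809, 0.0323]
tool_rot: [-90.0, 0.0, 110.0]
wrist_force: [-0.9, 1.3, 6.6]
finger_gap: 0.103
t: 19.05
tcp_pos: [0.4177, -0.2809, 0.1322]
tool_rot: [-90.0, 0.1, 110.0]
wrist_force: [-0.4, -0.8, -0.3]
finger_gap: 0.107
```

View pics/s9.png

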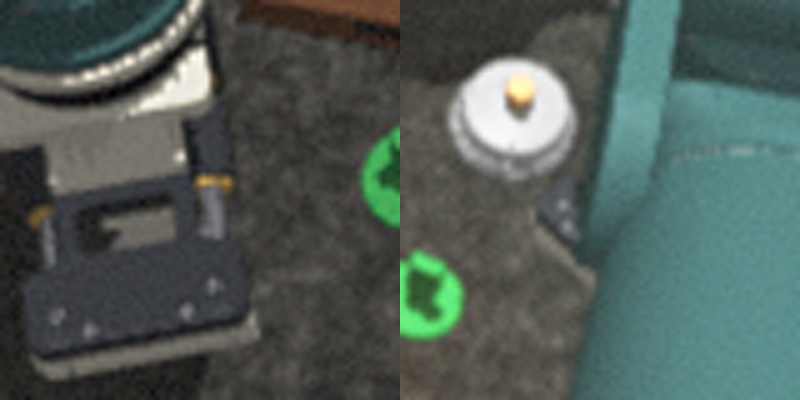

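The press is gripped by the black grip (gap 10 mm), hidden behind the body. I'll check the grasp offset by blob centroids in the first pictures.

```bash
python3 - <<'E'
from h import *
np.set_printoptions(precision=4,suppress=True)
t=cv2.imread("pics/top0.png");s=cv2.imread("pics/side0.png")
def blob(img,cx,cy,r,mask):
    w=img[cy-r:cy+r,cx-r:cx+r];w=cv2.resize(w,None,fx=4,fy=4,interpolation=2);h=cv2.cvtColor(w,cv2.COLOR_BGR2HSV)
    m=mask(h);m=cv2.morphologyEx(m,cv2.MORPH_OPEN,np.ones((5,5)))
    c=max(cv2.findContours(m,0,1)[0],key=cv2.contourArea);e=cv2.fitEllipse(cv2.convexHull(c))
    return np.array([cx-r+(e[0][0]+.5)/4-.5,cy-r+(e[0][1]+.5)/4-.5]),np.array(e[1])/4
met=lambda h:((h[:,:,2]>115)&(h[:,:,1]<60)).astype(np.uint8)*255
wood=lambda h:((h[:,:,1]>80)&(h[:,:,2]>120)).astype(np.uint8)*255
for k,a,b,m,z in [("disc",(249,342,16),(426,250,14),met,.003),("knob",(321,346,10),(404,200,9),wood,.045)]:
    p,ea=blob(s,*a,m);q,eb=blob(t,*b,m);print(k,p,ea,q,eb,tri(p,q),onz("side",*p,z)[:2],onz("top",*q,z)[:2])
print(manip.read_state()["tcp_pos"],go(.4955,.0536,110))
E
```

```text
disc [249.2664 341.493 ] [21.8688 23.7587] [425.7185 248.6768] [17.0524 18.7312] (array([ 0.4176, -0.2809,  0.0033]), np.float64(0.0004155806726538947)) [ 0.4173 -0.2809] [ 0.4178 -0.2809]
knob [321.1023 346.1067] [7.9342 8.1194] [403.5023 199.0129] [3.8445 4.4824] (array([ 0.5677, -0.2837,  0.0408]), np.float64(0.0014631830385668817)) [ 0.5686 -0.2848] [ 0.5652 -0.2825]
[ 0.4171 -0.2804  0.1304] [ 28.7    0.   -18.8    0.03]
```

```bash
python3 -m jog '{"linear":[[2,-3,-1],[5,-5.5,-3],[9,-5.5,-5.5],[13,-5.5,-8],[17,-5.5,-10.5],[21,-5.5,-13],[25,-5.5,-16],[28.7,-5.5,-18.8]],"twist":[0,0,0,0,0,0,0,0]}'; python3 -m jog '{"linear":[[0,0,0],[0,0,0],[0,0,0],[0,0,0]],"twist":[0,0,0,0]}'
python3 - <<'E'
from h import *
print(manip.read_state()["tcp_pos"],go(.4958,.0537,110,.155))
E
```

```text
t: 19.95
tcp_pos: [0.4955, 0.0555, 0.1853]
tool_rot: [-89.9, -0.0, 110.0]
wrist_force: [1.0, -0.8, -0.8]
finger_gap: 0.109
t: 20.35
tcp_pos: [0.4956, 0.0522, 0.1863]
tool_rot: [-90.0, 0.0, 109.9]
wrist_force: [0.1, -0.1, -0.7]
finger_gap: 0.107
[0.49563929 0.05215854 0.18628767] [ 0.14  3.13 -0.07 -0.07]
```

```bash
python3 -m jog '{"linear":[[0.1,1.5,0],[0.1,2.8,0],[0.1,2.8,0],[0.1,2.8,0],[0.1,2.8,0]],"twist":[0,0,0,0,0]}'
python3 - <<'E'
from h import *
import time
for _ in range(3): print(manip.read_state()["tcp_pos"],go(.4958,.0537,110,.15)); manip.grab_frame("side")
E
```

```text
t: 20.85
tcp_pos: [0.4957, 0.0542, 0.159]
tool_rot: [-90.0, 0.0, 110.0]
wrist_force: [0.7, 0.1, -1.4]
finger_gap: 0.107
[0.49565663 0.05420049 0.15895158] [-0.05  0.9   0.    0.02]
[0.49569904 0.05426249 0.15909074] [-0.06  0.91  0.01  0.03]
[0.49570384 0.05424591 0.15908839] [-0.05  0.91  0.01  0.03]
```

```bash
python3 -m jog '{"linear":[[-0.05,0.6,0],[-0.05,1.2,0],[-0.05,1.6,0],[-0.05,1.6,0],[-0.05,1.6,0]],"twist":[0,0,0,0,0]}'; python3 -m jog '{"linear":[[0,0.6,0],[0,1.2,0],[0,1.6,0],[0,1.6,0],[0,1.6,0]],"twist":[0,0,0,0,0]}';  python3 -m jog '{"linear":[[0,0.4,0],[0,0.6,0],[0,0.6,0]],"twist":[0,0,0]}'
```

```text
t: 21.5
tcp_pos: [0.4957, 0.0538, 0.1426]
tool_rot: [-90.0, -0.0, 110.0]
wrist_force: [0.1, 0.1, -0.2]
finger_gap: 0.106
t: 22.0
tcp_pos: [0.4957, 0.0538, 0.1266]
tool_rot: [-90.0, -0.0, 110.0]
wrist_force: [0.7, -0.1, -0.3]
finger_gap: 0.107
t: 22.3
tcp_pos: [0.4955, 0.0538, 0.1203]
tool_rot: [-90.0, -0.0, 110.0]
wrist_force: [0.4, -0.0, -0.9]
finger_gap: 0.107
```

The press slid in without contact. Lower 2 mm more, open slightly, lift, then go to the lid.

```bash
python3 -m jog '{"linear":[[0,0.2,0],[0,0.2,0],[0,0.2,0]],"twist":[0,0,0]}'; python3 -m jog '{"linear":[[0,0,0],[0,0,0],[0,0,0],[0,-1,0],[0,-2.5,0],[0,-5,0],[0,-5,0],[0,-5,0]],"twist":[0,0,0,0,0,0,0,0]}' -0.71
python3 - <<'E'
from h import *
print(manip.read_state()["tcp_pos"],go(.5677,-.2835,90,.13))
E
```

```text
t: 22.6
tcp_pos: [0.4957, 0.0538, 0.1187]
tool_rot: [-90.0, -0.0, 110.0]
wrist_force: [-0.3, -0.1, -0.4]
finger_gap: 0.102
t: 23.4
tcp_pos: [0.4961, 0.0538, 0.17]
tool_rot: [-90.1, 0.0, 110.0]
wrist_force: [-0.1, -0.6, 0.0]
finger_gap: 0.141
[0.49608491 0.05380301 0.17000087] [-34.14   4.     4.82  20.03]
```

```bash
python3 -m jog '{"linear":[[-4,-1,0.5],[-8.5,-1,1],[-13.2,-1,2],[-18,-1,3],[-22.7,0,4],[-27.5,2,4.5],[-32,3,4.8],[-34.1,4,4.8]],"twist":[0,4,8,12,16,20,20,20]}' -0.3; python3 -m jog '{"linear":[[0,0,0],[0,0,0],[0,0,0],[0,0,0]],"twist":[0,0,0,0]}'
python3 - <<'E'
from h import *
print(manip.read_state()["tcp_pos"],go(.5677,-.2835,90,.032))
f=manip.grab_frame("side");a=f[310:390,275:365];b=f[140:220,270:360]
g=np.hstack([cv2.resize(x,None,fx=4.4,fy=4.4,interpolation=2) for x in(a,b)]);cv2.imwrite("pics/s10.png",g[:,:,::-1])
E
```

```text
t: 24.2
tcp_pos: [0.5671, -0.2863, 0.1269]
tool_rot: [-89.9, -0.0, 89.9]
wrist_force: [1.2, 0.6, 0.9]
finger_gap: 0.349
t: 24.6
tcp_pos: [0.5675, -0.2822, 0.1293]
tool_rot: [-90.0, 0.0, 90.1]
wrist_force: [-0.1, 0.3, 0.4]
finger_gap: 0.345
[ 0.56748065 -0.28219626  0.12933904] [-0.13  9.73 -0.02  0.08]
```

View pics/s10.png

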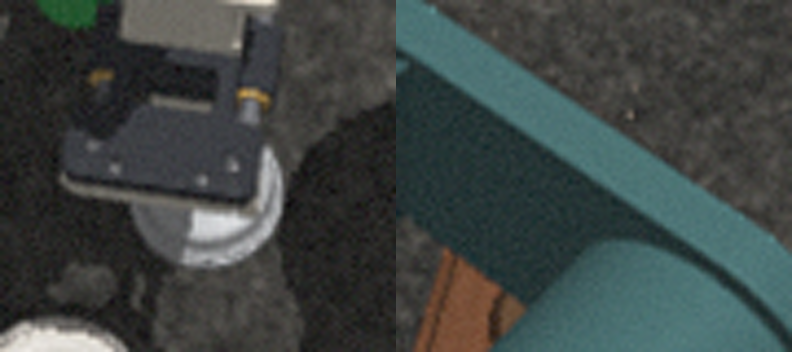

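The gripper is above the lid (the arm hides the cup). Descend on the knob and grip.

```bash
python3 -m jog '{"linear":[[-0.1,4,0],[-0.1,7.5,0],[-0.1,9.6,0],[-0.1,9.6,0],[-0.1,9.6,0]],"twist":[0,0,0,0,0]}' ; python3 -m jog '{"linear":[[0,0,0],[0,0,0],[0,0,0],[0,0,0],[0,0,0]],"twist":[0,0,0,0,0]}' -1 25; python3 -m jog '{"linear":[[0,-2,0],[0,-6,0],[0,-11,0],[0,-16,0],[0,-16,0],[0,-16,0]],"twist":[0,0,0,0,0,0]}'
python3 - <<'E'
from h import *
print(manip.read_state()["tcp_pos"],go(.4956,.0537,90,.19))
E
```

```text
t: 25.15
tcp_pos: [0.5675, -0.2835, 0.0329]
tool_rot: [-90.0, 0.0, 90.1]
wrist_force: [-1.2, 0.1, 0.5]
finger_gap: 0.353
t: 25.65
tcp_pos: [0.5675, -0.284, 0.033]
tool_rot: [-90.0, 0.0, 90.0]
wrist_force: [-0.2, 1.7, 4.5]
finger_gap: 0.168
t: 26.25
tcp_pos: [0.5676, -0.2842, 0.1935]
tool_rot: [-90.1, 0.1, 90.0]
wrist_force: [0.2, 0.2, -1.7]
finger_gap: 0.164
[ 0.567623   -0.28424799  0.19349476] [3.38e+01 3.50e-01 7.19e+00 2.00e-02]
```

```bash
python3 -m jog '{"linear":[[4,0,0.5],[8.5,0,1],[13,0,2],[18,0,3.5],[22.5,0,5],[27,0,6],[31.5,0,7],[33.8,0,7.2]],"twist":[0,0,0,0,0,0,0,0]}'; python3 -m jog '{"linear":[[0,0,0],[0,1,0],[0,2,0],[0,2,0],[0,2,0],[0,2,0]],"twist":[0,0,0,0,0,0]}'
python3 - <<'E'
from h import *
print(manip.read_state()["tcp_pos"],go(.4956,.0537,90,.155))
crop("side",265,110,120,110,5,"s11")
E
```

```text
t: 27.05
tcp_pos: [0.4935, 0.0565, 0.1908]
tool_rot: [-89.9, -0.0, 90.1]
wrist_force: [0.2, -0.4, -1.0]
finger_gap: 0.171
t: 27.65
tcp_pos: [0.4954, 0.0534, 0.1727]
tool_rot: [-90.0, 0.0, 90.0]
wrist_force: [0.9, 0.2, -0.9]
finger_gap: 0.165
[0.49536655 0.05341053 0.17270964] [ 0.03  1.77 -0.02 -0.02]
```

```bash
python3 -m jog '{"linear":[[0,0.6,0],[0,1.2,0],[0,1.7,0],[0,1.7,0],[0,1.7,0]],"twist":[0,0,0,0,0]}'; python3 -m jog '{"linear":[[0,0.2,0],[0,0.4,0],[0,0.4,0],[0,0.4,0]],"twist":[0,0,0,0]}'
```

```text
t: 28.2
tcp_pos: [0.4952, 0.0539, 0.1555]
tool_rot: [-90.0, 0.0, 90.0]
wrist_force: [-0.6, 0.5, -0.1]
finger_gap: 0.163
t: 28.6
tcp_pos: [0.4952, 0.0539, 0.1517]
tool_rot: [-90.0, 0.0, 90.0]
wrist_force: [1.0, -0.3, -0.4]
finger_gap: 0.169
```

The skirt is below the rim with no force. Continue to home, stop just above contact, release and retreat.

```bash
python3 -m jog '{"linear":[[0,0.3,0],[0,0.5,0],[0,0.6,0],[0,0.6,0]],"twist":[0,0,0,0]}'; python3 -m jog '{"linear":[[0,0,0],[0,0,0],[0,0,0],[0,-2,0],[0,-5,0],[0,-8,0],[0,-8,0]],"twist":[0,0,0,0,0,0,0]}' -0.3; python3 -m jog '{"linear":[[4,0,-1],[8,0,-2],[12,0,-3],[16,0,-4],[20,0,-5],[20,0,-5],[20,0,-5]],"twist":[0,0,0,0,0,0,0]}'
python3 - <<'E'
from h import *
s=manip.grab_frame("side");t=manip.grab_frame("top")
a=cv2.resize(s[120:290,245:365],None,fx=3.4,fy=3.4,interpolation=2);b=cv2.resize(t[180:350,260:380],None,fx=3.3,fy=3.4,interpolation=2)
cv2.imwrite("pics/end.png",np.hstack([a,b])[:,:,::-1])
E
```

```text
t: 29.0
tcp_pos: [0.4953, 0.0539, 0.1457]
tool_rot: [-90.0, 0.0, 90.0]
wrist_force: [-0.6, -0.4, 1.0]
finger_gap: 0.166
t: 29.7
tcp_pos: [0.4963, 0.054, 0.2298]
tool_rot: [-90.3, -0.0, 90.0]
wrist_force: [0.1, -0.6, 0.1]
finger_gap: 0.351
t: 30.4
tcp_pos: [0.5449, 0.2545, 0.2246]
tool_rot: [-89.9, 0.0, 90.1]
wrist_force: [0.6, -0.0, -0.1]
finger_gap: 0.347
```

View pics/end.png

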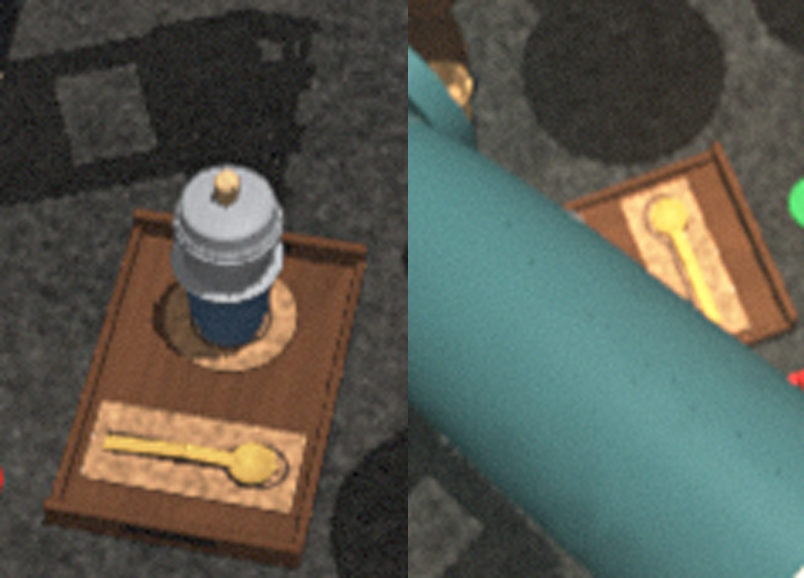

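```bash
python3 -c "
from h import *
print('knob expected',proj('side',(.4955,.054,.1545)),'seen',245+227/3.4,120+186/3.4)
print('spoon bowl',onz('side',245+255/3.4,120+464/3.4,.0125))
print('handle end',onz('side',245+105/3.4,120+441/3.4,.011))
manip.hand_in()"
```

```text
knob expected [310.94257826 173.92363451] seen 311.7647058823529 174.7058823529412
spoon bowl [ 0.53166247 -0.06424259  0.0125    ]
handle end [ 0.42981314 -0.06042154  0.011     ]
the job is handed in; nothing more can be done
```

The coffee tray is laid and the job was handed in at about 30 s of the 131 s allowed; no verdict was reported.

- **Spoon:** it was laid first. The last picture puts its bowl at (0.532, -0.064), within 2 mm of the measured outline. By eye it lies a few millimetres short of the outline along the handle. The tolerance along the handle is 15 mm.
- **Cup:** it was set down about 2 mm from the ring's centre and stayed upright.
- **Filter, press and lid:** all three went in with no contact force. Before the press went in, a picture showed the filter level on the cup. In the last picture the stack is upright and the lid's knob is within about 1 px (roughly 2 mm) of where it should be with the lid home. I could not see the press once it was inside. That it lies flat follows from its force-free entry, its release height and the lid closing fully.
- **Tin and egg cup:** the arm stayed well clear of both, but I did not measure them again at the end.

No check failed. The two cameras disagreed by 2–5 mm on some early positions. I settled these by triangulation and where the gripper closed.

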